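# Close a vial in the guarded bench press

### The job

Close the vial in the small bench press: push the sliding holder fully home so that the vial stands under the press foot, then reach down through the window in the guard, press the lever down to its stop, keep it down for two seconds, let it spring back up and withdraw. Do not press the lever before the holder is home, do not touch the guard at any time, and leave the rubber stopper, the spare vial and the beaker round the press where they stand.

Things in the scene. Friction and masses are not known exactly. Their poses are not given: they have to be found in the camera images.
- press: bench press bolted to the bench, grey bed 10 mm thick. Origin on the bench surface. Its x axis runs from the barred front of the guard to the closed rear panel, its z axis up, its y axis is the direction in which the holder slides in. The guarded part covers x -120 to +130 mm, y -85 to +85 mm; a 120 mm wide track for the holder (x -30 to +90 mm) runs from there to y = -260 mm. Two 8 mm high rails lie beside the holder as far as y = -162 mm. The position and yaw vary
- guard: fixed guard over the press, same frame as the press: aluminium sheet top (x -118 to +128 mm, y -81 to +81 mm, underside 139 mm, top 142 mm, rims and bolt heads up to 145 mm above the bench) on four posts, bars at the front and left, sheet at the rear. It must not be touched
- guard_window (a point): centre of the square window in the guard's top, at the level of the top of its dark rounded rim, 143.5 mm above the bench; the clear opening is 84 x 84 mm with sides along the press's x and y; axes as the press. The lever's pad lies below its centre
- carrier (a joint): position of the sliding holder in m: 0 fully out, 0.080 home against its stop (vial under the press foot). Starts between 0 and 0.03. It slides along the press's +y with about 1.5 N of friction and stays where it is left
- carrier_face (a point): centre of the holder's flat end face, the one that is pushed (it looks to the press's -y, away from the guard). The holder is a grey block 92 mm wide (x), 195 mm long, 26 mm high, from 10.5 to 36.5 mm above the bench, with the vial fixed upright near its other end; the face is 92 x 26 mm. The point moves with the holder; when home, the face is 87 mm outside the guard's edge, at press x = +30 mm, y = -165 mm
- lever (a joint): angle of the spring-loaded lever in rad: 0 up, 0.18 down on its stop. It hinges at the rear of the press (press x = +100 mm, 120 mm above the bench) and swings only downward. Pressing at the pad takes about 5 N at first and 9 N at the stop; it springs back up when let go
- lever_pad (a point): centre of the top of the lever's white pad (44 mm along press x, 50 mm along press y, 10 mm thick), which lies centred below the guard window, its top 126 mm above the bench when up (17 mm below the rim of the window) and 27 mm lower on the stop. The point moves with the lever
- stopper: loose black rubber stopper, 28 mm across, 31 mm high, in front of the holder's track; origin at the centre of its underside
- spare_vial: loose capped vial, 20 mm across, 65 mm high, standing in front of the holder's track; origin at the centre of its underside
- beaker: loose small glass beaker, 58 mm across, 68 mm high, standing to the left of the guard; origin at the centre of its underside

How it is judged:
By the outcome, as a careful person would: the job done as asked, in the order asked, and still so for the second after the job is handed in, with the robot touching nothing.
It also fails if it takes over 58 s, if anything falls off the work surface, if the arm or the gripper's body presses on something with over 40 N, if the wrist force passes 120 N, or if a joint passes its speed limit or range.

### The arm

A 7-joint arm with a two-finger parallel gripper is mounted at the origin on a cart in front of the work surface, level with it; the furniture and walls round the work are solid. World frame = base frame: x ahead of the robot, y to its left, z up, the work surface at z = 0. Lengths are in m, angles in rad, forces in N, time in s.
With the tool pointing down it reaches from about 0.4 to 0.9 m from the base axis. Payload 5.5 kg.
Tool frame: the origin (TCP) lies midway between the tips of the shut fingers; the grasp point (between the pads) lies 19 mm behind it (manip.grip_depth is the distance from the TCP to the grasp point, in m); z points along the fingers, y is the line along which they close (so a half turn about z gives the same grasp; the last joint's range is limited). The gripper opens to 92 mm and grips with 3 to 60 N. Pads are 19 mm wide; open, the fingers measure 130 mm over their backs; the gripper's body (75 mm by 190 mm) begins 47 mm behind the grasp point.
Start: joints at [1.561, 0.501, -0.427, 1.55, 0.221, 1.138, -0.21], TCP at [0.175, -0.626, 0.227] pointing down, gripper open.
Joint ranges: [-2.88, 2.88], [-0.31, 2.03], [-1.54, 1.56], [0.2, 2.42], [-1.41, 4.55], [0.19, 2.02], [-2.57, 2.57]. Speed limits (rad/s): [2.57, 2.57, 3.14, 3.14, 3.14, 3.14, 3.14].

### API

Orientations are given as a unit quaternion [x, y, z, w].
In Python, from bench import manip, effector, viewer gives the robot as it stands. Calls block until the motion is done:
- manip.move_pose(position, orientation): joint-space move of the TCP to a pose.
- manip.servo_line(position, ori=None, vel=0.15): straight line of the TCP; ori=None keeps the orientation; vel is the mean speed in m/s.
- manip.movej(angles): joint-space move.
- effector.open_jaws() and effector.close(f_grip=None): open the fingers fully, or close them until they stop; f_grip is the grip in N (None keeps the last).
- manip.sleep(seconds).
- manip.solve_ik(position, orientation): joint angles nearest the present ones, or None.
- viewer.get_image(name): name is "side" or "top"; returns the picture (420x560x3 uint8, red, green, blue); there is no depth.
- viewer.get_calibration(name): a dict with "vfov" (degrees; the focal length in pixels is half the picture's height over the tangent of half this angle, whatever the lens; pixels are square), "cx", "cy" (the principal point, pixels), "eye" and "attitude" of the camera in the world. Camera axes: x right, y down, z forward; pixel columns grow to the right and rows downward; lengths in m; the calibration is good to about 2 mm. A picture is of the moment at which its call begins. get_calibration takes no time and is no camera call.
A pose or a line that the arm cannot do raises manip.PlanningError and nothing moves.
- manip.hand_in(): hands the job in; it is judged then, once.
Readings, each from a call of its own:
- manip.current_clock(): time.
- manip.current_q(): joint angles.
- manip.current_joint_velocities(): joint speeds.
- manip.current_tau(): joint torques, N m.
- manip.current_tool_pos(): TCP position.
- manip.current_tcp_rot(): TCP orientation.
- manip.current_force(): force on the tool from outside, world axes, zero at the start.
- manip.current_wrist_torque(): the same for the moment, N m.
- manip.current_finger_gap(): finger opening in m.
- manip.current_gripper_force(): force on a finger pad.
Only numpy, scipy, OpenCV 4.12 (cv2) and the standard library are available. Lean on these libraries where they do the work, as an engineer would, in place of code of your own. Each camera call takes 0.05 s, during which the arm holds its last target. There are 200 camera calls.

## Working session

There is one attempt and no reset: what is moved stays moved. The work goes in short steps, each a Python script; the robot and the scene stay as the last script left them, time stands still between calls to the robot, and variables do not carry over. Pictures are saved under pics/ and viewed, at most 10 in all, crops included, and the job is handed in when it is done.

```bash
mkdir -p pics; ls
python3 - <<'E'
from bench import manip, viewer
import cv2
for n in("side","top"):
    print(n,viewer.get_calibration(n)); cv2.imwrite(f"pics/{n}0.png",viewer.get_image(n)[:,:,::-1])
print(manip.current_clock(),manip.current_tcp_rot())
E
```

```text
pics
side {'vfov': 46.4511219253947, 'cx': 282.3541083540072, 'cy': 204.64603758578193, 'eye': array([ 0.44835081, -0.67252018,  0.58481611]), 'attitude': array([ 0.87333129, -0.05143446,  0.02745781, -0.48362488])}
top {'vfov': 52.862059076293676, 'cx': 280.5689666645718, 'cy': 208.06428045325913, 'eye': array([0.44780448, 0.06143407, 0.96578714]), 'attitude': array([ 0.70718086, -0.70588599,  0.03058366, -0.02616967])}
0.1 [ 9.90711305e-01  1.35979193e-01 -9.71975422e-05 -8.71517883e-04]
```

View pics/side0.png

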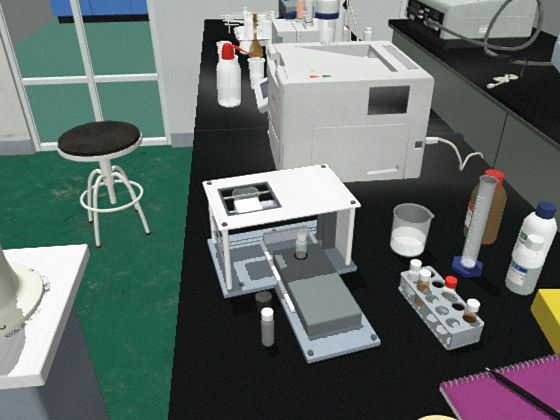

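View pics/top0.png

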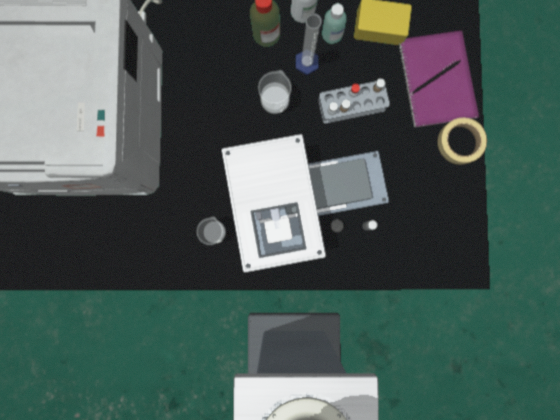

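```bash
cat > h.py <<'E'
import numpy as np, cv2
from scipy.spatial.transform import Rotation as R
from bench import manip, effector, viewer
def cam(n):
    c=viewer.get_calibration(n); return 210/np.tan(np.radians(c['vfov']/2)),c['cx'],c['cy'],np.array(c['eye']),R.from_quat(c['attitude']).as_matrix()
def ray(n,px,z):
    f,cx,cy,e,M=cam(n); px=np.atleast_2d(np.array(px,float))
    d=np.c_[(px-[cx,cy])/f,np.ones(len(px))]@M.T
    return e+d*((z-e[2])/d[:,2])[:,None]
def proj(n,P):
    f,cx,cy,e,M=cam(n); q=(np.atleast_2d(P)-e)@M; return q[:,:2]/q[:,2:]*f+[cx,cy]
E
python3 - <<'E'
from h import *
im=cv2.imread('pics/top0.png'); g=cv2.cvtColor(im,cv2.COLOR_BGR2GRAY)
m=np.zeros_like(g); m[125:280,215:335]=(g[125:280,215:335]>200)*255
cs,h=cv2.findContours(m,cv2.RETR_CCOMP,cv2.CHAIN_APPROX_NONE)
for c,hh in zip(cs,h[0]):
    if len(c)<60: continue
    P=ray('top',c[:,0],.142)
    r=cv2.minAreaRect((P[:,:2]*1000).astype(np.float32)); print(len(c),hh[3],r, cv2.minAreaRect(c)[0])
s=cv2.imread('pics/side0.png')
a=cv2.resize(im[120:280,190:400],None,fx=3.7,fy=3.7,interpolation=cv2.INTER_CUBIC)
b=cv2.resize(s[155:365,190:400],None,fx=2.8,fy=2.8,interpolation=cv2.INTER_CUBIC)
cv2.imwrite('pics/a.png',a); cv2.imwrite('pics/b.png',b)
E
```

```text
100 -1 ((479.8408508300781, 63.398075103759766), (60.41484451293945, 47.40665054321289), 11.312249183654785) (276.923095703125, 225.61537170410156)
398 -1 ((526.0274658203125, 71.89140319824219), (243.04824829101562, 160.33250427246094), 10.650421142578125) (272.5171813964844, 202.59109497070312)
190 4 ((472.2886657714844, 61.46410369873047), (99.0849609375, 99.61055755615234), 10.656600952148438) (277.90252685546875, 229.57363891601562)
```

View pics/a.png

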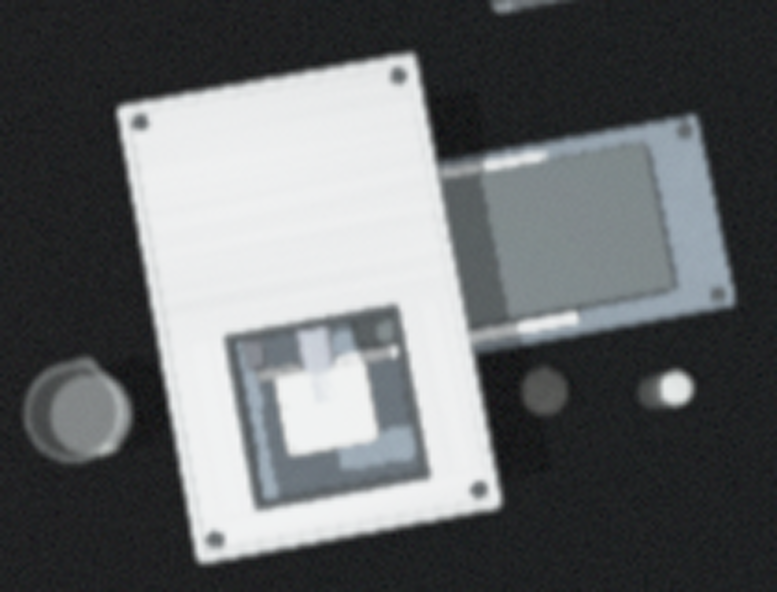

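View pics/b.png

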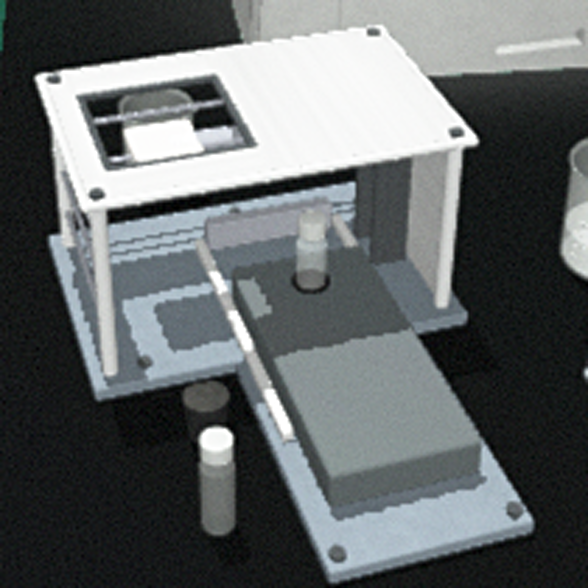

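The top view shows the guard with the window near the robot at about (278,230), and the holder emerging to the right with its end-face edge at about (369,178). The stopper and spare vial are near (337,226) and (371,225), and the beaker is at (211,232). The side view agrees. Next I cross-check both views.

```bash
cat >> h.py <<'E'
YAW=np.radians(10.65); O=np.array([.5211,.0710])
A=np.array([[np.cos(YAW),-np.sin(YAW)],[np.sin(YAW),np.cos(YAW)]])
def W(x,y,z): return np.r_[O+A@np.array([x,y]),z]
def P(w): return (np.atleast_2d(w)[:,:2]-O)@A
def quat(s):
    y=s*np.r_[A[:,0],0]; z=np.array([0,0,-1.]); return R.from_matrix(np.c_[np.cross(y,z),y,z]).as_quat()
E
python3 - <<'E'
from h import *
np.set_printoptions(precision=4,suppress=True)
top=lambda l:np.array(l)/3.7+[190,120]; sd=lambda l:np.array(l)/2.8+[190,155]
print('face top',P(ray('top',top([[647,145],[677,288]]),.0365)))
print('face side',P(ray('side',sd([[332,474],[480,443]]),.0365)))
print('guard bolts top',P(ray('top',top([[140,121],[399,75],[215,539],[479,489]]),.144)))
print('guard bolts side',P(ray('side',sd([[53,78],[373,31],[97,193],[457,132]]),.144)))
print('rim side',P(ray('side',sd([[78,95],[223,76],[258,148],[106,168]]),.1435)))
print('track top',P(ray('top',top([[697,115],[735,302]]),.01)),'side',P(ray('side',sd([[332,578],[532,524]]),.01)))
for x,y,z in[(.03,-.28,.15),(.03,-.28,.022),(.03,-.174,.022),(.03,-.21,.25),(-.05,0,.25),(-.05,0,.095)]:
    for s in(1,-1): print(x,y,z,s,manip.solve_ik(W(x,y,z),quat(s)))
E
```

```text
face top [[ 0.0718 -0.2202]
 [-0.0164 -0.2206]]
face side [[-0.013  -0.2198]
 [ 0.0736 -0.2224]]
guard bolts top [[ 0.1168  0.069 ]
 [ 0.1162 -0.0713]
 [-0.1079  0.0689]
 [-0.1077 -0.0714]]
guard bolts side [[-0.1056  0.067 ]
 [ 0.1178  0.0658]
 [-0.1051 -0.0727]
 [ 0.1181 -0.0738]]
rim side [[-0.0941  0.0412]
 [ 0.0013  0.037 ]
 [-0.003  -0.0539]
 [-0.0947 -0.0479]]
track top [[ 0.0888 -0.2609]
 [-0.0298 -0.2604]] side [[-0.0286 -0.265 ]
 [ 0.088  -0.2632]]
0.03 -0.28 0.15 1 [ 0.9449  0.7405 -0.9929  1.647   0.6737  1.1334 -0.0425]
0.03 -0.28 0.15 -1 [-0.3432  0.6912  0.9056  1.6937 -0.6107  1.0645 -2.1953]
0.03 -0.28 0.022 1 [ 0.8107  0.8384 -0.7654  1.7073  0.7182  0.8992 -0.0726]
0.03 -0.28 0.022 -1 [-0.3348  0.9105  0.9019  1.7494 -0.8758  0.9385 -2.014 ]
0.03 -0.174 0.022 1 [ 0.7378  0.8229 -0.8568  1.8211  0.7982  0.8847 -0.3182]
0.03 -0.174 0.022 -1 [-0.1472  0.6571  0.3448  1.8526 -0.331   0.6882 -2.5665]
0.03 -0.21 0.25 1 [ 0.9177  0.5786 -1.0603  1.6343  0.5278  1.2452 -0.062 ]
0.03 -0.21 0.25 -1 [-0.6086  0.5996  1.1336  1.6855 -0.5728  1.2325 -2.2978]
-0.05 0 0.25 1 [ 0.7527  0.2749 -1.0794  1.9325  0.273   1.0924 -0.2529]
-0.05 0 0.25 -1 [-1.341   0.5666  1.5477  1.9865 -0.6106  1.211  -2.5118]
-0.05 0 0.095 1 [ 0.7607  0.7162 -1.2234  2.0686  0.8376  0.9805 -0.7302]
-0.05 0 0.095 -1 [ 0.7977  0.7878 -1.3011  2.0679  0.9111  1.0445  2.353 ]
```

Both views agree to about 2 mm. The holder face is at press y ≈ -0.219, which puts the carrier at about 0.026. Moving behind the holder with the jaws shut.

```bash
cat >> h.py <<'E'
O=O+A@np.array([.0003,-.0018])
E
python3 - <<'E'
from h import *
effector.close(10)
manip.move_pose(W(.03,-.285,.20),quat(1))
manip.servo_line(W(.03,-.265,.024),vel=.12)
print(manip.current_clock(),manip.current_force(),P(manip.current_tool_pos()),manip.current_tool_pos()[2],manip.current_q())
a=np.hstack([viewer.get_image(n)[80:400,150:490] for n in("side","top")])
cv2.imwrite('pics/c.png',a[:,:,::-1])
E
```

```text
5.3083 [ 0.79589356 -0.85641401 -0.4124545 ] [[ 0.03059985 -0.26539885]] 0.024831369326819775 [ 0.8772696   0.89144192 -0.90175974  1.71978448  0.83871931  0.96266168
 -0.1737999 ]
```

View pics/c.png

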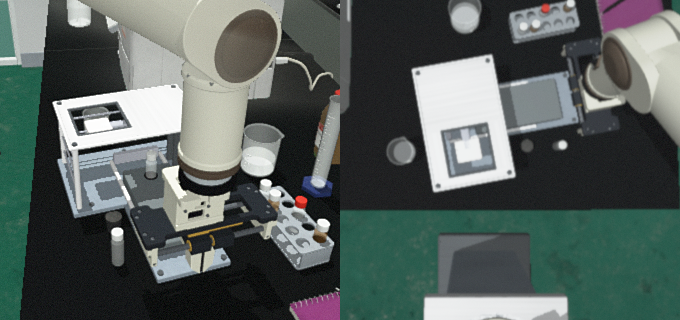

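The side view shows the gripper standing behind the holder face. Its outer end is near the test tube rack, so I check that clearance before pushing.

Run:
```python
from h import *
np.set_printoptions(precision=4,suppress=True)
print(P(ray('top',[[322,120],[388,110]],.04)))
print(P(ray('top',[[334,107],[346,104],[380,85]],.08)))
print('side vial caps', P(ray('side',[[416,266],[425,275],[450,282],[473,305]],.08)), P(ray('side',[[450,347],[482,333]],.0)))
```

```text
[[ 0.1754 -0.1408]
 [ 0.171  -0.2909]]
[[ 0.1879 -0.1653]
 [ 0.1897 -0.1919]
 [ 0.2176 -0.2723]]
side vial caps [[ 0.1807 -0.1892]
 [ 0.1826 -0.2132]
 [ 0.2107 -0.2395]
 [ 0.2137 -0.2935]] [[ 0.1909 -0.2944]
 [ 0.2557 -0.2848]]
```

The rack is 45 mm clear, so I push.

Run:
```python
from h import *
f0=np.array(manip.current_force()); yd=np.r_[A[:,1],0]
fy=lambda: float((np.array(manip.current_force())-f0)@yd)
manip.servo_line(W(.03,-.24,.024),vel=.08); print(fy())
for y in(-.22,-.20,-.186): 
    manip.servo_line(W(.03,y,.024),vel=.05); print(y,fy())
y=-.186
while y>-1 and y<-.160 and fy()>-12:
    y+=.0015; manip.servo_line(W(.03,y,.024),vel=.03); print(round(y,4),round(fy(),2),P(manip.current_tool_pos())[0].round(4))
manip.sleep(.3); print(fy(),manip.current_clock(),P(manip.current_tool_pos()))
```

```text
0.15450548960232058
-0.22 0.4973233604352493
-0.2 -0.30759059731893346
-0.186 0.12373648218712774
-0.1845 0.53 [ 0.03   -0.1843]
-0.183 -0.18 [ 0.03   -0.1831]
-0.1815 -0.88 [ 0.03   -0.1816]
-0.18 -0.6 [ 0.03   -0.1798]
-0.1785 -0.81 [ 0.03   -0.1782]
-0.177 0.04 [ 0.03   -0.1767]
-0.1755 -1.35 [ 0.03   -0.1753]
-0.174 -1.07 [ 0.03   -0.1742]
-0.1725 -4.54 [ 0.03   -0.1741]
-0.171 -7.48 [ 0.03   -0.1741]
-0.1695 -9.73 [ 0.03   -0.1741]
-0.168 -12.06 [ 0.03  -0.174]
-12.250236314508772 10.7083 [[ 0.02993652 -0.17402992]]
```

It hit the stop hard at y = -0.174, where -0.1745 was expected. I retreat, check the holder, and move above the window.

Run:
```python
from h import *
manip.servo_line(W(.03,-.22,.024),vel=.08)
manip.servo_line(W(.03,-.25,.25),vel=.2)
im=viewer.get_image('side')
manip.servo_line(W(-.05,0,.24),ori=quat(1),vel=.2)
manip.servo_line(W(-.05,0,.165),vel=.1)
print(manip.current_clock(),P(manip.current_tool_pos()),manip.current_force(),manip.current_q())
a=np.hstack([im[120:400,190:440],viewer.get_image('side')[120:400,150:400],viewer.get_image('top')[120:400,190:440]])
cv2.imwrite('pics/d.png',a[:,:,::-1])
```

```text
15.2167 [[-0.04956144  0.00020138]] [-0.08999225  0.3462165  -0.48484359] [ 0.7649713   0.49126297 -1.16714686  2.01816381  0.5457429   0.98955331
 -0.49011582]
```

View pics/d.png

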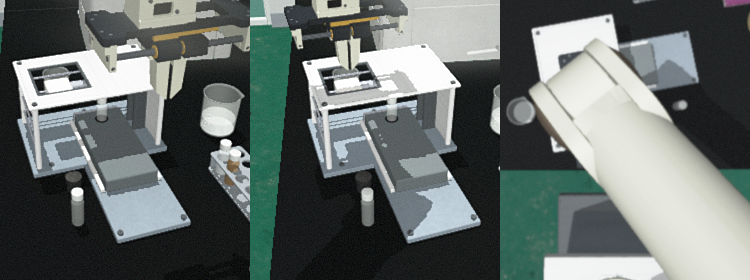

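The holder stands home and the shut fingers are centred over the window. I press next.

Run:
```python
from h import *
f0=manip.current_force()[2]; fz=lambda: float(manip.current_force()[2]-f0)
manip.servo_line(W(-.05,0,.130),vel=.06); print(fz())
z=.130
while z>.080 and fz()<18:
    z-=.002; manip.servo_line(W(-.05,0,z),vel=.04); print(round(z,3),round(fz(),1),round(manip.current_tool_pos()[2],4))
manip.sleep(2.5); print(fz(),manip.current_force(),P(manip.current_tool_pos()),manip.current_tool_pos()[2],manip.current_clock())
cv2.imwrite('pics/e.png',viewer.get_image('side')[120:400,150:400,::-1])
manip.servo_line(W(-.05,0,.132),vel=.05); print(fz())
manip.servo_line(W(-.05,0,.24),vel=.12)
manip.servo_line(W(-.05,-.25,.30),vel=.2)
print(manip.current_clock(),manip.current_force())
a=np.hstack([viewer.get_image('side')[120:400,150:400],viewer.get_image('top')[120:400,190:440]])[:,:,::-1]
cv2.imwrite('pics/f.png',np.hstack([cv2.imread('pics/e.png'),a]))
```

```text
-0.44052832751245
0.128 0.2 0.1281
0.126 3.8 0.1263
0.124 4.1 0.1242
0.122 4.1 0.1222
0.12 4.9 0.1202
0.118 5.1 0.1182
0.116 4.9 0.1162
0.114 5.0 0.1143
0.112 6.0 0.1124
0.11 5.6 0.1104
0.108 6.1 0.1085
0.106 7.0 0.1065
0.104 6.8 0.1046
0.102 7.5 0.1027
0.1 7.3 0.1008
0.098 13.8 0.0994
0.096 30.5 0.0986
30.469705574978434 [-4.10633736 -2.28287859 30.59674435] [[-4.80867481e-02  4.60675198e-05]] 0.0986315265036626 22.8
-0.18297515004040635
26.2 [-0.94455906 -0.1750721   0.63767835]
```

View pics/f.png

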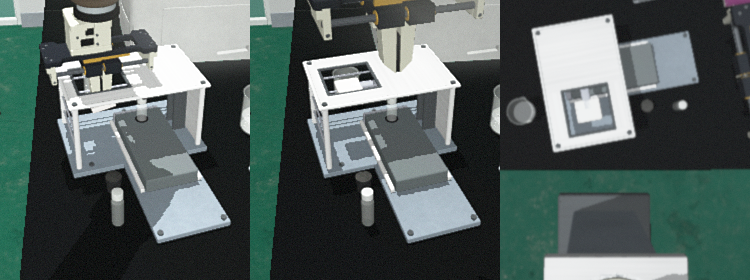

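The lever reached its stop at z = 0.0986, was held 2.5 s and has sprung back. The holder is still home, and the stopper, vial and beaker stand where they were.

```bash
python3 -c "
from bench import manip
print(manip.hand_in())"
```

```text
the job is handed in; nothing more can be done
None
```

The job is handed in at about 26 s on the robot's clock. The holder was pushed home first, then the lever was pressed to its stop, held 2.5 s and released. The arm is clear of the guard, and the stopper, spare vial and beaker look unmoved.

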